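# Uncover the inspection camera and show it the six-tooth pricking iron

### The arm

A 6-joint arm with a two-finger parallel gripper is mounted at the origin on a cart in front of the work surface, level with it; the furniture and walls round the work are solid. World frame = base frame: x ahead of the robot, y to its left, z up, the work surface at z = 0. Lengths are in m, angles in rad, forces in N, time in s.
With the tool pointing down it reaches from about 0.35 to 0.975 m from the base axis. Payload 7.1 kg.
Tool frame: the origin (TCP) lies on the centre line of the jaws, within the pads' length; the fingertips stand 19 mm ahead of it and the grasp point (between the pads) is the TCP (manip.tcp_to_tips is the z of the fingertips in the tool frame, in m); z points along the fingers, y is the direction in which the jaws open and shut (so a half turn about z gives the same grasp; the last joint's range is limited). The gripper opens to 88 mm and grips with 3 to 60 N. Pads are 20 mm wide; open, the fingers measure 115 mm over their backs; the gripper's body (75 mm by 178 mm) begins 61 mm behind the grasp point.
Start: joints at [1.282, 0.423, 1.63, -0, 1.089, -0.019], TCP at [0.167, 0.602, 0.209] pointing down, gripper open.
Joint ranges: [-3, 3], [-0.9, 2.11], [0.09, 2.58], [-1.31, 4.45], [0.11, 2.69], [-2.54, 2.54]. Speed limits (rad/s): [2.39, 2.39, 3.01, 3.14, 3.14, 3.14].

### API

Orientations are given as a rotation vector (axis times angle).
In Python, from workcell import manip gives the robot as it stands.
- The arm moves only by the shell command python3 -m jog 'ROWS'. ROWS is JSON, a list of rows, each a list of 3 entries, a list of its own where there are three numbers: the shift along the world's x, y, z in cm, then the turn, a rotation vector about the world's x, y, z in degrees, then the closure in counts, from 0 (fully open) to 255 (shut). A call has exactly 10 rows; each row is the pose to reach, as a shift and turn from the pose measured when the call began; what a row does not reach only later rows make up. A row lasts 1/8 s, in which the tool goes at most 62.5 mm and 10.7 degrees, less where a joint would pass 70% of its speed; a pose out of reach is approached as far as the arm can. A call with a gripper value outside its range is refused whole. The fingers move at their own pace and stop on an object; the grip force is fixed at half the most. Time passes only in rows, so rows that repeat a pose let the fingers close, or fill a call up. It gives the time, the measured TCP pose, the force and the opening at its end, in the units of the state.
- manip.sense(): the state, without advancing time (a new reading comes with each control period).
- manip.get_image(name): name is "scene" or "top" or "wrist"; returns a dict with "frame" (400x640x3 uint8, red, green, blue), "vertical_fov" (degrees; the focal length in pixels is half the picture's height over the tangent of half this angle, whatever the lens; pixels are square), "cx", "cy" (the principal point, pixels), "k1" (the pictures are not rectified: a ray, as slopes to the right and down, at radius r is drawn at 1 + k1 r^2 times it, then the intrinsics apply), "T" (4x4, takes a point from camera to world coordinates). Camera axes: x right, y up, looking along -z (the intrinsics and any distortion apply to the point x, -y, -z); pixel columns grow to the right and rows downward; lengths in m; the calibration is good to about 2 mm. A picture is of the moment at which its call begins. There is no depth.
- manip.hand_in(): hands the job in, once; it reports no verdict.
Trained networks look in the newest picture that a camera, given by its name, has taken for a name from the list of things; names that differ only in an ending like _2 or _b are one class to them, and where a whole thing is asked for, a point or a joint stands for the part that bears it (a point fixed in the world has none). Each returns a list of dicts, best first, with "confidence" (0 to 1); they miss things now and then, are a little off and sometimes report something else, mostly with a low value. They report only what shows in the picture. A call takes as long as a camera call.
- manip.search_frame(camera, target): "bbox" ([left, top, right, bottom] in pixels, round what is visible of it).
- manip.outline_of(camera, target): "mask" (400x640 bool, what is visible of it) and "bbox" ([left, top, right, bottom] in pixels, round what is visible of it).
The state is a dict: "t": time; "joint_positions": joint angles; "dq": joint speeds; "joint_efforts": joint torques, N m; "position": TCP position; "eef_rot": TCP orientation; "force": force on the tool from outside, world axes, zero at the start; "moment": the same for the moment, N m; "finger_gap": finger opening in m.
Only numpy, scipy, OpenCV 4.12 (cv2) and the standard library are available. Lean on these libraries where they do the work, as an engineer would, in place of code of your own. Each camera call takes 0.05 s, during which the arm holds its last target. There are 200 camera calls.

### The job

Lift the orange dust cap off the lens of the inspection camera and set it upright over the top of its narrow post, letting go of it. Then pick up the six-tooth pricking iron (not the narrower two-tooth one) and hold it up with its teeth centred 10 cm straight out in front of the tilted lens, its flat side square to the lens, and its length in line with the camera: teeth pointing to the camera's back, shank towards its front. Finish while still holding the iron there, with the other things on the bench left where they were.

Things in the scene. Friction and masses are not known exactly. Their poses are not given: they have to be found in the camera images.
- camera_head: White inspection camera head, 54 mm square, in a fixed grey yoke. Origin: centre of the lens face, 0.10 m above the bench, on a black barrel 35 mm wide, 16 mm long. z: the lens axis, out of the lens, leaning 25 degrees from vertical to the camera's front (robot side). x: square to it, to the camera's back (away from the robot; cable stub there) and slightly up. y: level, to the left.
- view_point (a point): The point on the lens axis 100 mm out from the lens face, where the teeth are wanted; axes as camera_head.
- cap_knob (a point): Orange dust cap, 40 g, on the lens at first, 47 mm wide, 40 high: skirt 12 mm deep (inside 40 mm wide), roof 4 mm, round knob 20 mm wide, 24 high, to grip. This point: middle of the knob, 12 mm above the roof, 12 below the knob's top, 16 above the roof's underside on which the cap rests. z: up the cap's axis. It lifts off along the lens axis; the skirt needs 12 mm to clear.
- post_top (a point): Centre of the flat round top (24 mm in diameter) of the cap's steel post, 70 mm above the bench; stem 14 mm and foot 70 mm in diameter, fixed to the bench. With the cap's roof resting on it the middle of the knob is 16 mm above this point. z up.
- iron_6_centre (a point): Six-tooth pricking iron, dark steel, 55 g, 96 mm long, lying flat on the bench: shank 10 mm wide, 9 thick, comb 16 mm wide. This point: mid-length, 4.5 mm above the underside. y: along it from teeth to shank end; shank from y = -18 to +48 mm, comb and teeth -18 to -48. z: up, square to the flat side. At first the teeth point roughly away from the robot.
- iron_6_teeth (a point): The teeth of the six-tooth iron, 44 mm from its centre along its -y; same axes.
- iron_2_centre (a point): Two-tooth pricking iron, otherwise like the other but only 9 mm wide at the teeth; leave alone. Middle of its length, half-way up, axes as for the six-tooth iron. The two irons may have changed places.
- spool_navy_centre (a point): Reel of dark blue thread, 32 mm in diameter, 42 mm high, standing; leave alone. Its centre.
- beeswax_centre (a point): Yellow beeswax puck, 39 mm in diameter, 13 mm high; leave alone. Its centre.

How it is judged:
By the outcome, as a careful person would: the job done as asked, in the order asked, and still so for the second after the job is handed in, while the arm keeps its last pose, push and grip.
It also fails if it takes over 51 s, if anything falls off the work surface, if the arm or the gripper's body presses on something with over 40 N, if the wrist force passes 120 N, or if a joint passes its speed limit or range.

## Working session

There is one attempt and no reset: what is moved stays moved. The work goes in short steps, Python scripts to look and compute and a shell command to move; the robot and the scene stay as the last step left them, time stands still between calls to the robot, and variables do not carry over. Pictures are saved under pics/ and viewed, about 8 in all and at most 12, crops included, and the job is handed in when it is done.

```bash
mkdir -p pics; ls
cat > h.py <<'E'
import numpy as np, cv2
from scipy.spatial.transform import Rotation as R
from workcell import manip
def cam(n):
    d=manip.get_image(n); return d
def K(d):
    h,w=d["frame"].shape[:2]; f=h/2/np.tan(np.radians(d["vertical_fov"]/2)); return f,d["cx"],d["cy"],d["k1"]
def ray(d,u,v):
    f,cx,cy,k=K(d); x,y=(u-cx)/f,(v-cy)/f; X,Y=x,y
    for _ in range(30):
        s=1+k*(X*X+Y*Y); X,Y=x/s,y/s
    T=np.array(d["T"]); r=T[:3,:3]@np.array([X,-Y,-1]); return T[:3,3],r/np.linalg.norm(r)
def proj(d,P):
    f,cx,cy,k=K(d); T=np.array(d["T"]); p=T[:3,:3].T@(np.array(P)-T[:3,3]); x,y=p[0]/-p[2],-p[1]/-p[2]
    s=1+k*(x*x+y*y); return np.array([cx+f*s*x,cy+f*s*y])
def onz(d,u,v,z):
    o,r=ray(d,u,v); return o+r*(z-o[2])/r[2]
def tri(obs):
    A=np.zeros((3,3));b=np.zeros(3)
    for d,u,v in obs:
        o,r=ray(d,u,v);M=np.eye(3)-np.outer(r,r);A+=M;b+=M@o
    P=np.linalg.solve(A,b); return P,[float(np.linalg.norm(proj(d,P)-[u,v])) for d,u,v in obs]
def save(d,n): cv2.imwrite("pics/"+n,d["frame"][:,:,::-1])
E
python3 - <<'E'
from h import *
for n in ("scene","top","wrist"):
    d=cam(n); save(d,n+"0.png"); print(n,d["vertical_fov"],d["cx"],d["cy"],d["k1"],np.round(d["T"],3).tolist())
    for t in ("camera_head","cap_knob","post_top","iron_6_centre","iron_2_centre","spool_navy_centre","beeswax_centre"):
        try: print(t,[(np.round(x["bbox"]).tolist(),round(x["confidence"],2)) for x in manip.search_frame(n,t)][:3])
        except Exception as e: print(t,e)
print(manip.sense()); print(manip.tcp_to_tips)
E
```

```text
pics
scene 49.84217442436274 323.4033809793376 204.11533155639114 -0.06636667654823669 [[0.669, 0.386, -0.635, -0.069], [-0.743, 0.348, -0.572, -0.588], [-0.0, 0.854, 0.52, 0.604], [0.0, 0.0, 0.0, 1.0]]
camera_head []
cap_knob [([277.0, 164.0, 295.0, 184.0], 0.54)]
post_top [([272.0, 225.0, 303.0, 260.0], 0.77)]
iron_6_centre [([380.0, 309.0, 420.0, 337.0], 0.86)]
iron_2_centre [([338.0, 282.0, 354.0, 312.0], 0.64)]
spool_navy_centre [([244.0, 208.0, 255.0, 233.0], 0.8), ([336.0, 281.0, 357.0, 312.0], 0.18)]
beeswax_centre []
top 55.50691302156135 313.3886970790119 193.6761053939012 0.012627169732315141 [[-0.014, 0.995, -0.1, 0.44], [-1.0, -0.013, 0.008, -0.084], [0.007, 0.1, 0.995, 1.084], [0.0, 0.0, 0.0, 1.0]]
camera_head [([223.0, 154.0, 246.0, 181.0], 0.79)]
cap_knob [([221.0, 165.0, 236.0, 182.0], 0.73)]
post_top [([267.0, 214.0, 293.0, 237.0], 0.56), ([221.0, 155.0, 246.0, 182.0], 0.52)]
iron_6_centre [([391.0, 215.0, 403.0, 245.0], 0.6)]
iron_2_centre [([345.0, 219.0, 361.0, 248.0], 0.46)]
spool_navy_centre [([222.0, 214.0, 234.0, 228.0], 0.66)]
beeswax_centre [([311.0, 181.0,
[... 322 characters left out ...]
centre []
{'t': 1.2, 'joint_positions': array([ 1.28199617e+00,  4.23106565e-01,  1.62987586e+00,  1.24092567e-05,
        1.08859276e+00, -1.90019004e-02]), 'dq': array([ 1.07169093e-03, -2.97440967e-04, -1.37435388e-03, -3.03955603e-03,
        2.09736749e-03, -5.05948585e-08]), 'joint_efforts': array([-1.63991892e-03, -5.44578302e+01, -2.74038076e+01,  6.42834906e-02,
        1.69074896e-02,  3.06245781e-06]), 'position': array([0.16655864, 0.60239821, 0.20948046]), 'eef_rot': array([-4.22521773e-01, -3.11304165e+00, -2.97590243e-05]), 'force': array([-0.10638257,  0.03842781, -0.44067292]), 'moment': array([ 0.0077684 , -0.01815553, -0.00823583]), 'finger_gap': 0.08801807654755175}
0.019
```

Run:
```python
import cv2,numpy as np
a=cv2.imread("pics/scene0.png")[140:350,220:450]; b=cv2.imread("pics/top0.png")[140:260,205:415]
a=cv2.resize(a,None,fx=3.4,fy=3.4,interpolation=cv2.INTER_CUBIC)[:600]; cv2.imwrite("pics/a.png",a[:600,:782])
cv2.imwrite("pics/b.png",cv2.resize(b,None,fx=3.8,fy=3.8,interpolation=cv2.INTER_CUBIC))
```

```text
(no output)
```

View pics/a.png

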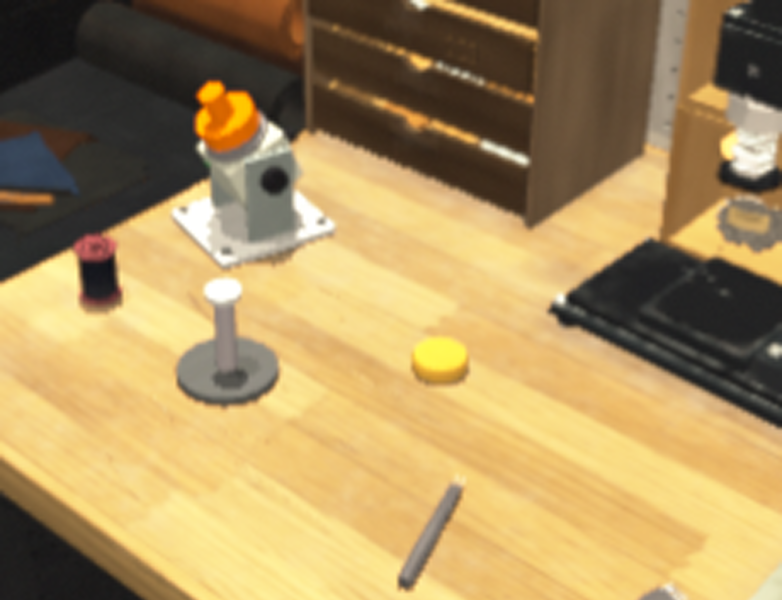

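View pics/b.png

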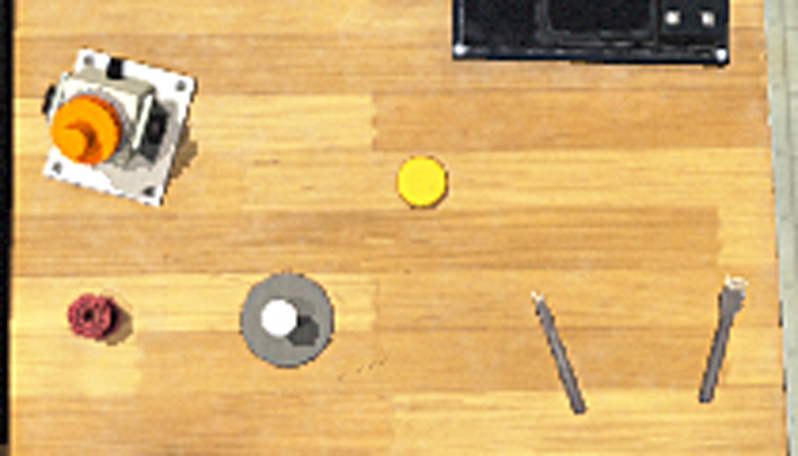

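Run:
```python
from h import *
s=cam("scene");t=cam("top")
for n,a,b in (("knobtop",(281.8,165.9),(223.4,176)),("post",(285.6,225.3),(278.4,223.4))):
    print(n,tri([(s,*a),(t,*b)]))
# top-view bench points
q=lambda u,v:(205+u/3.8,140+v/3.8)
te=onz(t,*q(735,280),.0045); sh=onz(t,*q(704,400),.0045); print("iron6",te,sh,np.linalg.norm(te-sh),np.degrees(np.arctan2(*(sh-te)[[1,0]])))
c=[onz(t,*q(*p),.004) for p in ((90,60),(180,86),(150,190),(55,168))]
print("plate",np.round(c,3).tolist(),np.mean(c,0))
for i in range(4): e=c[(i+1)%4]-c[i]; print(np.degrees(np.arctan2(e[1],e[0])))
for n,p in (("spool",(92,316)),("wax",(421,181)),("foot",(287,320)),("i2a",(538,296)),("i2b",(580,412))): print(n,onz(t,*q(*p),.0 if n=="foot" else .013))
```

```text
knobtop (array([0.58296755, 0.13740524, 0.1257191 ]), [0.574248700083989, 0.5694729839829117])
post (array([0.46283092, 0.002792  , 0.0677505 ]), [0.3264123109283163, 0.27302876123004444])
iron6 [ 0.48779567 -0.333392    0.0045    ] [ 0.39917574 -0.30714173  0.0045    ] 0.09242601802008175 163.50008700111445
plate [[0.661, 0.15, 0.004], [0.64, 0.082, 0.004], [0.561, 0.104, 0.004], [0.579, 0.175, 0.004]] [0.61026299 0.12770684 0.004     ]
-106.96988352873407
164.20262589922046
76.17069731461
-17.287457421437434
spool [0.46721434 0.14472895 0.013     ]
wax [ 0.56437397 -0.09949931  0.013     ]
foot [0.46255552 0.00200892 0.        ]
i2a [ 0.4774907  -0.18495636  0.013     ]
i2b [ 0.39197561 -0.21390567  0.013     ]
```

Run:
```python
import cv2,numpy as np
a=[cv2.resize(cv2.imread(f"pics/{n}0.png"),(480,300),interpolation=cv2.INTER_AREA) for n in("scene","top")]
cv2.imwrite("pics/c.png",np.vstack(a))
```

```text
(no output)
```

View pics/c.png

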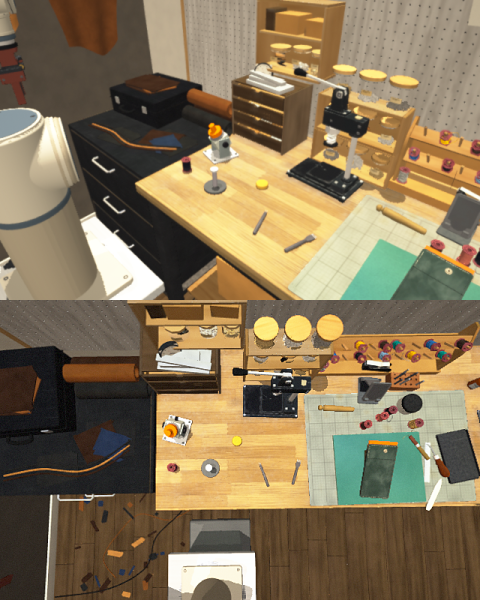

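```bash
python3 -m jog '[[[2,-4,4],[0,0,0],0],[[7,-9,8],[0,0,0],0],[[12,-14,9],[0,0,0],0],[[17,-20,9],[0,0,0],0],[[22,-26,9],[-1.3,-4.8,0],0],[[27,-32,8],[-2.7,-9.6,0],0],[[31,-37,6],[-4,-14.5,0],0],[[35,-41,4],[-5.4,-19.3,0],0],[[37.5,-44.6,2],[-6.7,-24.1,0],0],[[37.5,-44.6,1],[-6.7,-24.1,0],0]]'
python3 - <<'E'
from h import *
import pickle
w=cam("wrist"); save(w,"w1.png"); pickle.dump(w,open("w1.pkl","wb"))
for t in("camera_head","cap_knob","post_top"): print(t,[(np.round(x["bbox"]).tolist(),round(x["confidence"],2)) for x in manip.search_frame("wrist",t)][:2])
E
```

```text
t: 2.55
position: [0.5419, 0.1554, 0.2194]
eef_rot: [0.362, 2.682, -0.08]
force: [-0.3, 1.0, 0.4]
finger_gap: 0.0876
camera_head [([284.0, 153.0, 336.0, 216.0], 0.97)]
cap_knob [([289.0, 163.0, 334.0, 215.0], 0.55)]
post_top [([119.0, 32.0, 192.0, 105.0], 0.67)]
```

View pics/w1.png

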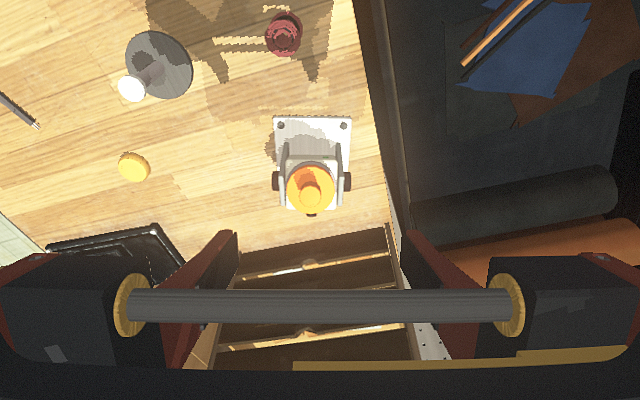

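```bash
cat >> h.py <<'E'
def axes(yaw,tilt=25):
    y=np.radians(yaw);a=np.radians(tilt); h=np.array([np.cos(y),np.sin(y),0]); u=np.array([0,0,1.])
    return np.cos(a)*h+np.sin(a)*u, np.array([-np.sin(y),np.cos(y),0]), np.cos(a)*u-np.sin(a)*h
def circ(c,x,y,r,n=40):
    t=np.linspace(0,2*np.pi,n); return c+r*np.outer(np.cos(t),x)+r*np.outer(np.sin(t),y)
def capcurves(L,yaw,tilt=25):
    x,y,z=axes(yaw,tilt); return [circ(L+z*h,x,y,r) for h,r in((-.012,.0235),(.004,.0235),(.004,.01),(.028,.01))]
def draw(img,d,curves,off,s,col):
    for c in curves:
        p=np.array([(proj(d,q)-off)*s for q in c]).round().astype(int); cv2.polylines(img,[p],False,col,1)
E
python3 - <<'E'
from h import *
import pickle
w=pickle.load(open("w1.pkl","rb")); L=np.array([.5944,.1342,.1003]); yaw=-15.5
s=8; off=np.array([265,105]); im=cv2.resize(w["frame"][105:220,265:360,::-1],None,fx=5,fy=5,interpolation=cv2.INTER_CUBIC); 
draw(im,w,capcurves(L,yaw),off-.0,5,(0,255,0)); 
t=cam("top");s=cam("scene"); pickle.dump((t,s),open("ts.pkl","wb"))
def crop(d,c,h,k): 
    o=np.array(c)-h; i=cv2.resize(d["frame"][o[1]:o[1]+2*h,o[0]:o[0]+2*h,::-1],None,fx=k,fy=k,interpolation=cv2.INTER_CUBIC); draw(i,d,capcurves(L,yaw),o,k,(0,255,0)); return i
a=cv2.resize(np.vstack([crop(s,(285,175),19,8)]),(288,288))
d0=manip.sense()
cv2.imwrite("pics/d.png",np.hstack([im[:575],np.vstack([a,np.zeros((287,288,3),np.uint8)])]))
# orange mask fit vs hull of model (wrist)
hsv=cv2.cvtColor(w["frame"],cv2.COLOR_RGB2HSV); m=cv2.inRange(hsv,(3,120,80),(28,255,255)); m[:, :265]=0;m[:,360:]=0;m[:150]=0;m[222:]=0
P=np.argwhere(m>0); print(P.mean(0)[::-1],P.min(0),P.max(0)); 
M=np.zeros((400,640),np.uint8); cv2.fillConvexPoly(M,cv2.convexHull(np.array([proj(w,q) for c in capcurves(L,yaw) for q in c],np.float32)).round().astype(int),1)
Q=np.argwhere(M>0); print(Q.mean(0)[::-1],Q.min(0),Q.max(0),len(P),len(Q))
E
```

```text
[310.10695187 188.85721925] [165 273] [214 346]
[312.84638706 191.24254674] [166 288] [216 337] 1870 1979
```

View pics/d.png

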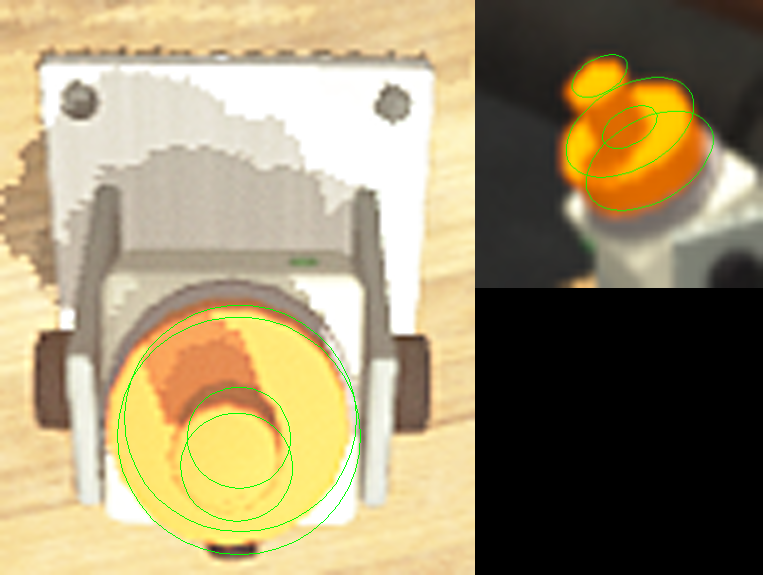

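Run:
```python
from h import *
import pickle
from scipy.optimize import minimize
w=pickle.load(open("w1.pkl","rb")); t,s=pickle.load(open("ts.pkl","rb"))
q=lambda u,v:(265+u/5,105+v/5)
for a,b,z in(((79,99),(393,103),.004),((52,380),(412,382),.07),((40,66),(432,61),.003)):
    e=onz(w,*q(*b),z)-onz(w,*q(*a),z); print("yaw",np.degrees(np.arctan2(-e[0],e[1])))
W=[]
for d,(x0,y0,x1,y1) in((w,(280,150,345,222)),(s,(270,158,302,190))):
    hsv=cv2.cvtColor(d["frame"],cv2.COLOR_RGB2HSV); m=np.zeros((400,640),np.uint8); m[y0:y1,x0:x1]=cv2.inRange(hsv,(3,120,80),(28,255,255))[y0:y1,x0:x1]
    n,l,st,_=cv2.connectedComponentsWithStats(m); m=(l==1+np.argmax(st[1:,4])).astype(np.float32); W.append((d,m,(x0-8,y0-8,x1+8,y1+8)))
def sil(d,L,yaw,b):
    k=6; o=np.array(b[:2]); M=np.zeros(((b[3]-b[1])*k,(b[2]-b[0])*k),np.uint8)
    C=capcurves(L,yaw)
    for cc in(C[:2],C[2:]):
        h=cv2.convexHull(np.array([(proj(d,p)-o+.5)*k for c in cc for p in c],np.float32)).round().astype(int); cv2.fillConvexPoly(M,h,1)
    return cv2.resize(M.astype(np.float32),None,fx=1/k,fy=1/k,interpolation=cv2.INTER_AREA)
def cost(p,views):
    return sum(np.abs(sil(d,p[:3]/1000,-16,b)-m[b[1]:b[3],b[0]:b[2]]).sum()/m.sum() for d,m,b in views)
x0=np.array([594,134,100.])
for name,v in(("w",W[:1]),("s",W[1:]),("ws",W)):
    f=lambda p:cost(p,v)+ (0.002*(p[2]-100)**2 if name!="ws" else 0)
    r=minimize(f,x0,method="Nelder-Mead",options=dict(initial_simplex=x0+np.vstack([np.zeros(3),4*np.eye(3)]),xatol=.1,fatol=1e-4)); print(name,r.x.round(1),r.fun, cost(x0,v))
```

```text
yaw -16.249953398886305
yaw -15.837293254036881
yaw -14.67049397101693
w [592.  132.   99.2] 0.03960286451938078 0.15253176
s [593.2 137.5 100. ] 0.11197734266687585 0.19955002
ws [589.1 133.1 102.9] 0.16526009142398834 0.35208178
```

```bash
cat >> h.py <<'E'
def tgt(P,yaw,tilt,verbose=1):
    """shift cm and turn deg from the present pose to TCP at P, tool z = -axis of tilted camera frame, tool y along camera y"""
    st=manip.sense(); x,y,z=axes(yaw,tilt); Rt=np.column_stack([-x,y,-z]); Rc=R.from_rotvec(st["eef_rot"])
    print("t",st["t"],"pos",st["position"].round(4),"shift",((P-st["position"])*100).round(2),"turn",np.degrees((R.from_matrix(Rt)*Rc.inv()).as_rotvec()).round(2),"gap",round(st["finger_gap"],4),"F",st["force"].round(1))
E
python3 - <<'E'
from h import *
L=np.array([.592,.133,.0995]);x,y,z=axes(-15.8)
tgt(L+z*.066,-15.8,25)
E
```

```text
t 2.85 pos [0.5416 0.1571 0.2201] shift [ 2.35 -1.65 -6.08] turn [ 0.    0.05 -0.35] gap 0.0878 F [-1.   0.1  0.8]
```

```bash
python3 -m jog '[[[0.8,-0.6,-2],[0,0,0],0],[[1.6,-1.1,-4],[0,0,-0.3],0],[[2.1,-1.5,-5.5],[0,0,-0.3],0],[[2.35,-1.65,-6.1],[0,0,-0.3],0],[[2.35,-1.65,-6.1],[0,0,-0.3],0],[[2.35,-1.65,-6.1],[0,0,-0.3],0],[[2.35,-1.65,-6.1],[0,0,-0.3],0],[[2.35,-1.65,-6.1],[0,0,-0.3],0],[[2.35,-1.65,-6.1],[0,0,-0.3],0],[[2.35,-1.65,-6.1],[0,0,-0.3],0]]'
python3 - <<'E'
from h import *
import pickle
w=cam("wrist"); pickle.dump(w,open("w2.pkl","wb"))
L=np.array([.592,.132,.0995]);x,y,z=axes(-15.8)
im=cv2.resize(w["frame"][:,:,::-1][90:400,120:520],None,fx=1.9,fy=1.9,interpolation=cv2.INTER_CUBIC)
draw(im,w,capcurves(L,-15.8),np.array([120,90]),1.9,(0,255,0))
p=manip.sense()["position"]; Rc=R.from_rotvec(manip.sense()["eef_rot"]).as_matrix()
draw(im,w,[np.array([p,p+Rc[:,2]*.019])],np.array([120,90]),1.9,(255,0,0))
cv2.imwrite("pics/e.png",im); tgt(L+z*.016,-15.8,25)
E
```

```text
t: 4.1
position: [0.5652, 0.1406, 0.1592]
eef_rot: [0.371, 2.682, -0.082]
force: [-0.7, -0.3, 0.8]
finger_gap: 0.0876
t 4.15 pos [0.5651 0.1406 0.1591] shift [ 2.04 -0.67 -4.51] turn [ 0.    0.05 -0.05] gap 0.088 F [-0.1  0.2 -0.8]
```

View pics/e.png

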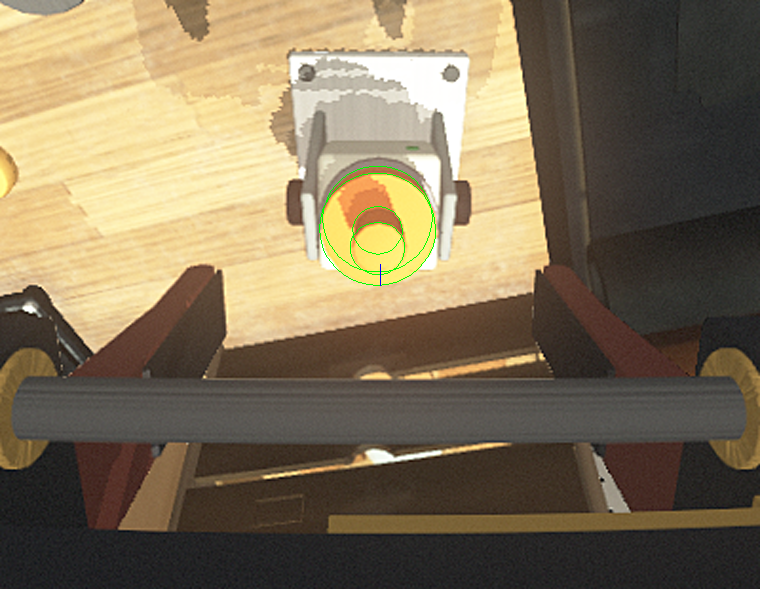

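```bash
python3 -m jog '[[[0.4,-0.1,-0.9],[0,0,0],0],[[0.8,-0.2,-1.8],[0,0,0],0],[[1.2,-0.3,-2.6],[0,0,0],0],[[1.5,-0.45,-3.3],[0,0,0],0],[[1.59,-0.5,-3.51],[0,0,0],0],[[1.59,-0.5,-3.51],[0,0,0],0],[[1.59,-0.5,-3.51],[0,0,0],60],[[1.59,-0.5,-3.51],[0,0,0],120],[[1.59,-0.5,-3.51],[0,0,0],180],[[1.59,-0.5,-3.51],[0,0,0],255]]'
python3 -m jog '[[[0,0,0],[0,0,0],255],[[0,0,0],[0,0,0],255],[[0,0,0],[0,0,0],255],[[-0.1,0.03,0.2],[0,0,0],255],[[-0.3,0.08,0.7],[0,0,0],255],[[-0.6,0.16,1.4],[0,0,0],255],[[-1,0.28,2.3],[0,0,0],255],[[-1.5,0.4,3.4],[0,0,0],255],[[-2,0.56,4.5],[0,0,0],255],[[-2,0.56,4.5],[0,0,0],255]]'
```

```text
t: 5.4
position: [0.5811, 0.1356, 0.1242]
eef_rot: [0.371, 2.682, -0.082]
force: [-0.1, -0.0, 0.2]
finger_gap: 0.0512
t: 6.65
position: [0.5613, 0.1417, 0.1706]
eef_rot: [0.371, 2.68, -0.08]
force: [-0.4, -0.2, -0.1]
finger_gap: 0.0005
```

Run:
```python
from h import *
import pickle
w=cam("wrist"); s=cam("scene"); pickle.dump((w,s),open("w3.pkl","wb"))
L=np.array([.592,.132,.0995]);x,y,z=axes(-15.8)
im=cv2.resize(w["frame"][:,:,::-1][90:400,120:520],None,fx=1.2,fy=1.2,interpolation=cv2.INTER_CUBIC)
p=manip.sense()["position"]; Rc=R.from_rotvec(manip.sense()["eef_rot"]).as_matrix()
draw(im,w,[np.array([p,p+Rc[:,2]*.019])],np.array([120,90]),1.2,(255,0,0))
b=cv2.resize(s["frame"][140:233,250:323,::-1],None,fx=4,fy=4,interpolation=cv2.INTER_CUBIC)
im=cv2.resize(im,None,fx=1,fy=372/im.shape[0])
cv2.imwrite("pics/f.png",np.hstack([im,b])); tgt(L+z*.016,-15.8,25)
```

```text
t 6.75 pos [0.5611 0.1413 0.1695] shift [ 2.44 -0.75 -5.55] turn [-0.01  0.09 -0.06] gap 0.0003 F [ 0.1 -0.2 -0.6]
```

View pics/f.png

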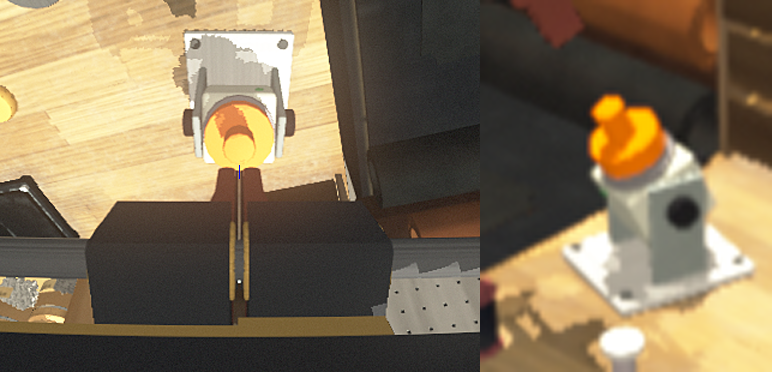

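```bash
python3 -m jog '[[[0,0,0],[0,0,0],0],[[0,0,0],[0,0,0],0],[[0,0,0],[0,0,0],0],[[0,0,0],[0,0,0],0],[[0.4,-0.12,-0.9],[0,0,0],0],[[0.8,-0.24,-1.8],[0,0,0],0],[[1.2,-0.36,-2.7],[0,0,0],0],[[1.6,-0.48,-3.6],[0,0,0],0],[[1.99,-0.6,-4.55],[0,0,0],0],[[1.99,-0.6,-4.55],[0,0,0],0]]'
python3 -m jog '[[[0,0,0],[0,0,0],255],[[0,0,0],[0,0,0],255],[[0,0,0],[0,0,0],255],[[0,0,0],[0,0,0],255],[[0,0,0],[0,0,0],255],[[0,0,0],[0,0,0],255],[[0,0,0],[0,0,0],255],[[0,0,0],[0,0,0],255],[[0,0,0],[0,0,0],255],[[0,0,0],[0,0,0],255]]'
python3 - <<'E'
from h import *
import pickle
w=cam("wrist"); pickle.dump(w,open("w4.pkl","wb"))
im=cv2.resize(w["frame"][:,:,::-1][120:270,220:400],None,fx=4,fy=4,interpolation=cv2.INTER_CUBIC)
L=np.array([.592,.132,.0995]);draw(im,w,capcurves(L,-15.8),np.array([220,120]),4,(0,255,0))
p=manip.sense()["position"]; Rc=R.from_rotvec(manip.sense()["eef_rot"]).as_matrix()
draw(im,w,[np.array([p,p+Rc[:,2]*.019])],np.array([220,120]),4,(255,0,0))
cv2.imwrite("pics/g.png",im)
E
```

```text
t: 8.0
position: [0.5807, 0.135, 0.1229]
eef_rot: [0.371, 2.682, -0.083]
force: [-0.2, 0.1, -0.0]
finger_gap: 0.0881
t: 9.25
position: [0.5808, 0.135, 0.1229]
eef_rot: [0.371, 2.682, -0.083]
force: [0.3, -0.2, -0.2]
finger_gap: 0.0005
```

View pics/g.png

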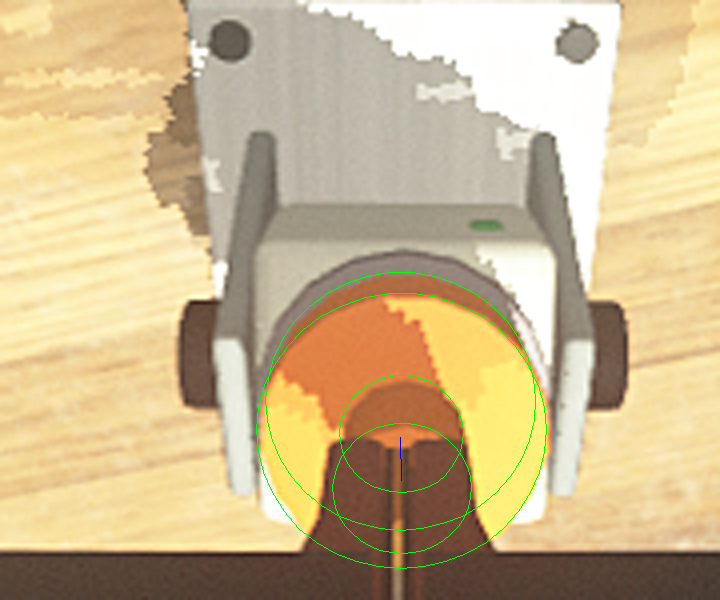

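Run:
```python
from h import *
import pickle
s=cam("scene"); pickle.dump(s,open("s5.pkl","wb"))
o=np.array([255,110])
im=cv2.resize(s["frame"][110:210,255:345,::-1],None,fx=6,fy=6,interpolation=cv2.INTER_CUBIC)
L=np.array([.592,.132,.0995]);draw(im,s,capcurves(L,-15.8),o,6,(0,255,0))
st=manip.sense();p=st["position"]; Rc=R.from_rotvec(st["eef_rot"]).as_matrix()
draw(im,s,[np.array([p-Rc[:,2]*.06,p]),np.array([p,p+Rc[:,2]*.019]),np.array([p-Rc[:,0]*.01,p+Rc[:,0]*.01])],o,6,(255,0,0))
cv2.imwrite("pics/h.png",im); print(p,st["joint_positions"].round(3))
print(Rc.round(3))
```

```text
[0.58075296 0.13500132 0.1228716 ] [ 0.341  0.4    2.021 -0.625  0.431 -0.42 ]
[[-0.872  0.271  0.407]
 [ 0.246  0.962 -0.115]
 [-0.423 -0.    -0.906]]
```

View pics/h.png

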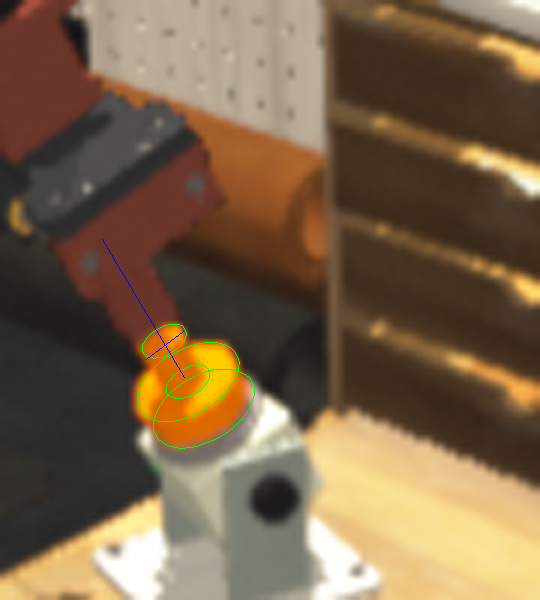

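```bash
python3 -m jog '[[[0,0,0],[0,0,0],0],[[0,0,0],[0,0,0],0],[[0,0,0],[0,0,0],0],[[0,0,0],[0,0,0],0],[[0,0,0],[0,0,0],0],[[0.2,-0.06,-0.4],[0,0,0],0],[[0.4,-0.12,-0.9],[0,0,0],0],[[0.6,-0.17,-1.3],[0,0,0],0],[[0.73,-0.21,-1.63],[0,0,0],0],[[0.73,-0.21,-1.63],[0,0,0],0]]'
python3 -m jog '[[[0,0,0],[0,0,0],255],[[0,0,0],[0,0,0],255],[[0,0,0],[0,0,0],255],[[0,0,0],[0,0,0],255],[[0,0,0],[0,0,0],255],[[0,0,0],[0,0,0],255],[[0,0,0],[0,0,0],255],[[0,0,0],[0,0,0],255],[[0,0,0],[0,0,0],255],[[0,0,0],[0,0,0],255]]'
```

```text
t: 10.6
position: [0.5879, 0.1328, 0.1061]
eef_rot: [0.371, 2.683, -0.083]
force: [-0.0, -0.0, -0.3]
finger_gap: 0.0876
t: 11.85
position: [0.588, 0.1328, 0.1061]
eef_rot: [0.371, 2.683, -0.083]
force: [-0.4, 0.1, 0.5]
finger_gap: 0.0191
```

```bash
python3 -m jog '[[[-0.2,0.06,0.45],[0,0,0],255],[[-0.6,0.17,1.4],[0,0,0],255],[[-1.3,0.36,2.9],[0,0,0],255],[[-2.2,0.6,4.7],[0,0,0],255],[[-3.6,-0.9,5.7],[0.7,2.4,0],255],[[-5.6,-3.8,6],[2.0,7.2,0],255],[[-7.6,-6.7,5.8],[3.4,12,0],255],[[-9.6,-9.4,5],[4.8,16.8,0],255],[[-11.4,-11.7,4],[6.1,21.6,0],255],[[-12.5,-13,3],[6.8,24,0],255]]'
python3 - <<'E'
from h import *
import pickle
w=cam("wrist"); s=cam("scene"); t=cam("top"); pickle.dump((w,s,t),open("w6.pkl","wb"))
tgt(np.array([.4628,.0025,.125]),-15.8,0)
st=manip.sense();p=st["position"]; z=-R.from_rotvec(st["eef_rot"]).as_matrix()[:,2]
C=lambda L:[circ(L+z*h,np.array([1,0,0]),np.array([0,1,0]),r) for h,r in((-.012,.0235),(.004,.0235),(.028,.01))]+[circ(np.array([.4628,.0025,.07]),np.array([1,0,0]),np.array([0,1,0]),.012)]
L=p-z*.0077
o=np.array([255,160]);a=cv2.resize(s["frame"][160:260,255:325,::-1],None,fx=5.6,fy=5.6,interpolation=cv2.INTER_CUBIC);draw(a,s,C(L),o,5.6,(0,255,0))
q=proj(w,p).astype(int); o=np.array([max(0,q[0]-100),max(0,q[1]-90)]);b=w["frame"][o[1]:o[1]+140,o[0]:o[0]+200,::-1];b=cv2.resize(b,None,fx=2,fy=2);draw(b,w,C(L),o,2,(0,255,0))
H=560;b=cv2.copyMakeBorder(b,0,H-b.shape[0],0,0,cv2.BORDER_CONSTANT)
cv2.imwrite("pics/i.png",np.hstack([a,b]))
E
```

```text
t: 13.1
position: [0.4629, 0.0022, 0.1372]
eef_rot: [0.431, 3.111, 0.002]
force: [-0.5, 0.5, 0.6]
finger_gap: 0.0188
t 13.25 pos [0.4629 0.0027 0.1367] shift [-0.01 -0.02 -1.17] turn [-0.01  0.08  0.02] gap 0.0189 F [0.2 0.1 0.1]
```

View pics/i.png

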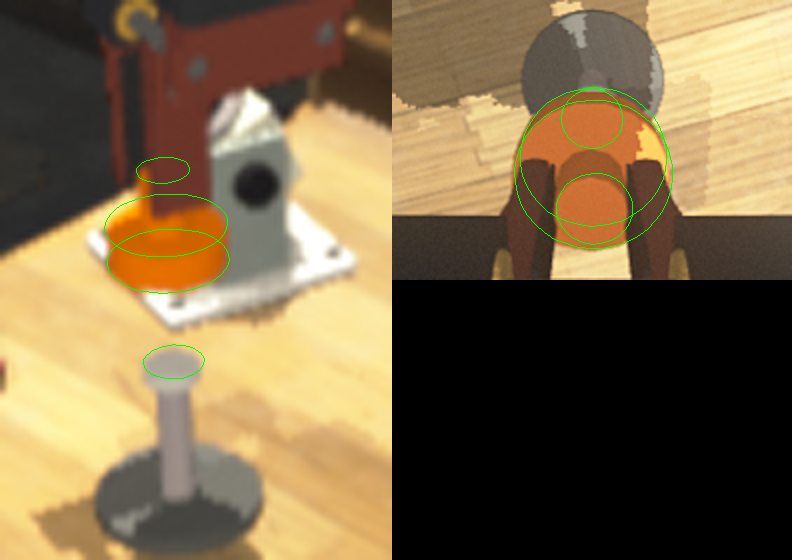

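```bash
python3 -m jog '[[[0,0,-1.2],[0,0,0],255],[[0,0,-2.4],[0,0,0],255],[[0,0,-3.6],[0,0,0],255],[[0,0,-4.6],[0,0,0],255],[[0,0,-5.2],[0,0,0],255],[[0,0,-5.5],[0,0,0],255],[[0,0,-5.7],[0,0,0],255],[[0,0,-5.8],[0,0,0],255],[[0,0,-5.85],[0,0,0],255],[[0,0,-5.85],[0,0,0],255]]'
```

```text
t: 14.5
position: [0.4629, 0.0027, 0.0783]
eef_rot: [0.432, 3.11, 0.0]
force: [-0.2, 0.5, 0.9]
finger_gap: 0.0189
```

```bash
python3 -m jog '[[[0,0,-0.05],[0,0,0],255],[[0,0,-0.1],[0,0,0],255],[[0,0,-0.1],[0,0,0],255],[[0,0,-0.1],[0,0,0],255],[[0,0,-0.15],[0,0,0],255],[[0,0,-0.15],[0,0,0],255],[[0,0,-0.15],[0,0,0],255],[[0,0,-0.15],[0,0,0],255],[[0,0,-0.15],[0,0,0],255],[[0,0,-0.15],[0,0,0],255]]'
```

```text
t: 15.75
position: [0.463, 0.0026, 0.0768]
eef_rot: [0.432, 3.11, 0.001]
force: [-0.4, 1.0, -1.7]
finger_gap: 0.0189
```

```bash
python3 -m jog '[[[0,0,-0.05],[0,0,0],255],[[0,0,-0.1],[0,0,0],255],[[0,0,-0.15],[0,0,0],255],[[0,0,-0.15],[0,0,0],255],[[0,0,-0.15],[0,0,0],255],[[0,0,-0.15],[0,0,0],255],[[0,0,-0.15],[0,0,0],255],[[0,0,-0.15],[0,0,0],255],[[0,0,-0.15],[0,0,0],255],[[0,0,-0.15],[0,0,0],255]]'
python3 - <<'E'
from h import *
import pickle
s=cam("scene");pickle.dump(s,open("s7.pkl","wb"))
a=cv2.resize(s["frame"][180:270,250:330,::-1],None,fx=6,fy=6,interpolation=cv2.INTER_CUBIC);cv2.imwrite("pics/j.png",a); print(manip.sense()["force"])
E
```

```text
t: 17.0
position: [0.4631, 0.0026, 0.076]
eef_rot: [0.432, 3.11, 0.0]
force: [-3.4, -0.9, 10.0]
finger_gap: 0.0191
[-1.64874929 -0.44612524 10.67257504]
```

View pics/j.png

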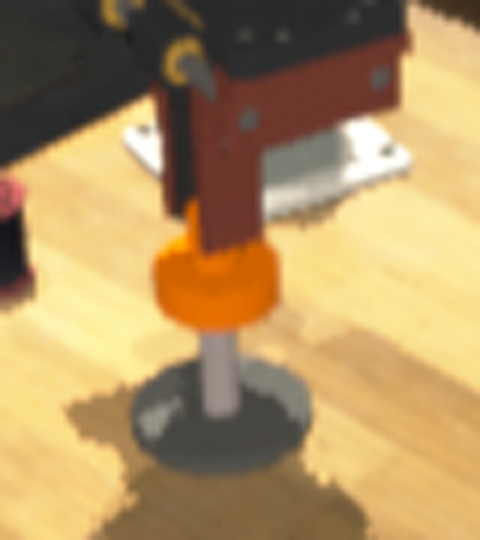

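```bash
python3 -m jog '[[[0,0,0.05],[0,0,0],200],[[0,0,0.05],[0,0,0],0],[[0,0,0.05],[0,0,0],0],[[0,0,0.05],[0,0,0],0],[[0,0,0.05],[0,0,0],0],[[0,0,0.05],[0,0,0],0],[[0,0,0.05],[0,0,0],0],[[0,0,1],[0,0,0],0],[[0,0,3],[0,0,0],0],[[0,0,6],[0,0,0],0]]'
python3 - <<'E'
from h import *
tgt(np.array([.49,-.325,.14]),-15.8,0)
print([(np.round(x["bbox"]).tolist(),round(x["confidence"],2)) for x in manip.search_frame("scene","cap_knob")][:2])
E
```

```text
t: 18.3
position: [0.4626, 0.0026, 0.1366]
eef_rot: [0.432, 3.111, 0.0]
force: [0.6, 0.2, 0.5]
finger_gap: 0.0881
t 18.3 pos [0.4626 0.0026 0.1366] shift [  2.74 -32.76   0.34] turn [-0.    0.04  0.02] gap 0.0881 F [0.6 0.2 0.5]
[([276.0, 215.0, 295.0, 235.0], 0.72)]
```

```bash
python3 -m jog '[[[0,-3,2],[0,0,0],0],[[0.5,-8,2.5],[0,0,0],0],[[1,-13,2.5],[0,0,0],0],[[1.5,-18,2.5],[0,0,0],0],[[2,-23,2],[0,0,0],0],[[2.5,-28,1],[0,0,0],0],[[2.7,-32,0.3],[0,0,0],0],[[2.7,-32.8,0.3],[0,0,0],0],[[2.7,-32.8,0.3],[0,0,0],0],[[2.7,-32.8,0.3],[0,0,0],0]]'
python3 - <<'E'
from h import *
import pickle
w=cam("wrist");s=cam("scene");t=cam("top");pickle.dump((w,s,t),open("w8.pkl","wb")); cv2.imwrite("pics/w8.png",w["frame"][:,:,::-1])
for n in("scene","top"): print(n,[(np.round(x["bbox"]).tolist(),round(x["confidence"],2)) for x in manip.search_frame(n,"cap_knob")][:2])
for i,o in enumerate(manip.outline_of("wrist","iron_6_centre")[:2]):
    m=o["mask"].astype(np.uint8); print(i,np.round(o["bbox"]),o["confidence"],m.sum(),cv2.minAreaRect(np.argwhere(m>0)[:,::-1].astype(np.float32)))
for P in([.4878,-.3334,.0045],[.3992,-.3071,.0045]): print(proj(w,P))
# cap orange silhouettes vs expected on post
for n,d in(("scene",s),("top",t)):
    C=np.array([proj(d,q) for c in [circ(np.array([.463,.0026,.07+h]),np.array([1,0,0]),np.array([0,1,0]),r) for h,r in((-.012,.0235),(.004,.0235),(.028,.01))] for q in c]); a,b=C.min(0),C.max(0)
    m=cv2.inRange(cv2.cvtColor(d["frame"],cv2.COLOR_RGB2HSV),(3,120,80),(15,255,255)); x0,y0,x1,y1=int(a[0]-8),int(a[1]-8),int(b[0]+8),int(b[1]+8)
    Q=np.argwhere(m[y0:y1,x0:x1]>0)+[y0,x0]; print(n,a.round(1),b.round(1),"seen",Q.min(0)[::-1],Q.max(0)[::-1],len(Q))
tgt(np.array([.49,-.325,.14]),-15.8,0)
E
```

```text
t: 19.6
position: [0.492, -0.3241, 0.1436]
eef_rot: [0.43, 3.106, 0.002]
force: [0.2, 0.5, 0.4]
finger_gap: 0.0879
scene [([275.0, 212.0, 297.0, 234.0], 0.83)]
top [([270.0, 215.0, 291.0, 229.0], 0.75)]
0 [300.  87. 315. 184.] 0.6 1029 ((308.5, 136.0), (98.0, 15.0), 90.0)
[309.02937753 187.7748768 ]
[309.65213554  90.62351109]
scene [275.3 211.4] [296.8 235. ] seen [276 216] [296 235] 177
top [269.2 214.6] [287.3 232.4] seen [268 211] [290 233] 45
t 19.9 pos [ 0.4922 -0.3249  0.1435] shift [-0.22 -0.01 -0.35] turn [ 0.01  0.39 -0.03] gap 0.0876 F [-0.5  0.7 -0.7]
```

Run:
```python
from h import *
import pickle
w,s,t=pickle.load(open("w8.pkl","rb"))
g=w["frame"].astype(int)[75:200,285:330]
# steel: low saturation vs wood
m=((g.max(2)-g.min(2))<40).astype(np.uint8); n,l,st,c=cv2.connectedComponentsWithStats(m); print(st[1:][st[1:,4]>60])
k=1+np.argmax(st[1:,4]); M=l==k
for r in range(0,125,8):
    x=np.where(M[r])[0]
    if len(x): print(r+75,x.min()+285,x.max()+285,(g[r].max(1)-g[r].min(1))[10:38:3])
ys=np.argwhere(M)
e=[]
for lo,hi in((95,125),(130,160)):
    q=ys[(ys[:,0]+75>lo)&(ys[:,0]+75<hi)].mean(0)+[75.,285.]; e.append(onz(w,q[1]+.0,q[0],.009))
d=e[1]-e[0]; print(e,"axis teeth->shank deg",np.degrees(np.arctan2(-d[1],-d[0])))
v0,v1=ys[:,0].min()+75,ys[:,0].max()+75
A=onz(w,309,v0-.5,.0045);B=onz(w,309,v1+.5,.0045);print(v0,v1,A,B,np.linalg.norm(A-B))
# height check: wrist vs top for teeth and shank ends
print(tri([(w,309,v1+.5),(t,398.4,213.7)]),tri([(w,309,v0-.5),(t,390.3,245.3)]))
```

```text
[[  16   12   17  102 1096]]
91 306 315 [86 91 95 92 14 21 19 76 91 93]
99 305 315 [90 93 93 78 17 19 18 71 80 80]
107 305 314 [86 79 82 71 16 21 17 84 85 85]
115 305 314 [93 71 83 69 17 20 16 81 88 88]
123 305 314 [95 91 77 69 17 18 13 94 87 90]
131 305 315 [97 94 92 73 16 19 18 50 49 50]
139 305 314 [56 53 59 55 19 17 17 52 49 50]
147 306 314 [53 54 53 60 15 18 13 48 39 50]
155 306 313 [90 93 91 80 17 19 16 58 58 55]
163 304 316 [89 91 98 10 15 21 17 24 54 53]
171 302 317 [86 91 64 15 18 19 20 17 48 53]
179 302 317 [80 37 58 13 13 15 19 14 58 57]
187 302 313 [50 52 58 51 45 42 39 38 55 56]
[array([ 0.41595016, -0.31155731,  0.009     ]), array([ 0.44666733, -0.3207023 ,  0.009     ])] axis teeth->shank deg 163.42090443433372
87 188 [ 0.3955017  -0.30666101  0.0045    ] [ 0.48850132 -0.33363432  0.0045    ] 0.0968322705556304
(array([ 0.48791867, -0.33322757,  0.00613661]), [0.3612667571742352, 0.12720360500516772]) (array([ 0.39775248, -0.30623075,  0.01158252]), [1.8781430088993696, 0.5975287417834673])
```

View pics/w8.png

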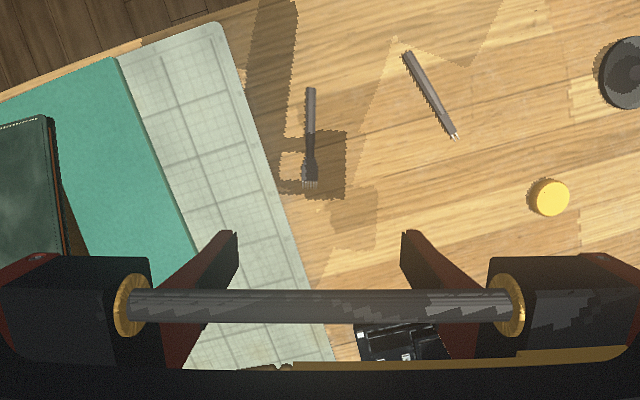

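Run:
```python
from h import *
import pickle
w,s,t=pickle.load(open("w8.pkl","rb"))
st=manip.sense();p=st["position"];Rc=R.from_rotvec(st["eef_rot"]).as_matrix()
for u,v in((237,231),(403,231),(238,262),(401,262)):
    o,r=ray(w,u,v); o=Rc.T@(o-p); r=Rc.T@r
    for Y in(.044,.048): k=(np.sign(r[1])*Y-o[1])/r[1]; print((u,v),Y,(o+k*r).round(4))
print("cam in tool",o.round(4))
tgt(np.array([.4276,-.3160,.05]),-16.4,0)
```

```text
(237, 231) 0.044 [ 0.011  -0.044  -0.0128]
(237, 231) 0.048 [ 0.0057 -0.048   0.0022]
(403, 231) 0.044 [ 0.0124  0.044  -0.017 ]
(403, 231) 0.048 [ 0.0073  0.048  -0.0026]
(238, 262) 0.044 [-0.006  -0.044  -0.0152]
(238, 262) 0.048 [-0.0128 -0.048  -0.0005]
(401, 262) 0.044 [-0.005   0.044  -0.0175]
(401, 262) 0.048 [-0.0117  0.048  -0.0031]
cam in tool [ 0.0688 -0.0003 -0.1763]
t 19.9 pos [ 0.4922 -0.3249  0.1435] shift [-6.46  0.89 -9.35] turn [ 0.01  0.39 -0.63] gap 0.0876 F [-0.5  0.7 -0.7]
```

```bash
python3 -m jog '[[[-1.5,0.2,-1],[0,0.1,-0.1],130],[[-3.5,0.5,-3],[0,0.2,-0.3],130],[[-5.2,0.7,-5.5],[0,0.3,-0.5],130],[[-6.3,0.85,-8],[0,0.4,-0.6],130],[[-6.46,0.89,-10],[0,0.4,-0.6],130],[[-6.46,0.89,-11.5],[0,0.4,-0.6],130],[[-6.46,0.89,-12.5],[0,0.4,-0.6],130],[[-6.46,0.89,-13],[0,0.4,-0.6],130],[[-6.46,0.89,-13.15],[0,0.4,-0.6],130],[[-6.46,0.89,-13.15],[0,0.4,-0.6],130]]'
python3 - <<'E'
from h import *
tgt(np.array([.4276,-.3160,.003]),-16.4,0)
E
```

```text
t: 21.15
position: [0.4279, -0.3161, 0.0123]
eef_rot: [0.447, 3.109, -0.001]
force: [1.0, 1.0, 0.3]
finger_gap: 0.0431
t 21.15 pos [ 0.4279 -0.3161  0.0123] shift [-0.03  0.01 -0.93] turn [ 0.03  0.01 -0.04] gap 0.0431 F [1.  1.  0.3]
```

```bash
python3 -m jog '[[[0,0,-0.2],[0,0,0],130],[[0,0,-0.4],[0,0,0],130],[[0,0,-0.6],[0,0,0],130],[[0,0,-0.7],[0,0,0],130],[[0,0,-0.8],[0,0,0],130],[[0,0,-0.85],[0,0,0],130],[[0,0,-0.9],[0,0,0],130],[[0,0,-0.9],[0,0,0],130],[[0,0,-0.9],[0,0,0],130],[[0,0,-0.9],[0,0,0],130]]'
```

```text
t: 22.4
position: [0.4279, -0.3161, 0.0033]
eef_rot: [0.447, 3.109, -0.001]
force: [0.4, 0.6, 0.2]
finger_gap: 0.043
```

```bash
python3 -m jog '[[[0,0,-0.05],[0,0,0],130],[[0,0,-0.1],[0,0,0],130],[[0,0,-0.15],[0,0,0],130],[[0,0,-0.2],[0,0,0],130],[[0,0,-0.25],[0,0,0],130],[[0,0,-0.3],[0,0,0],130],[[0,0,-0.3],[0,0,0],130],[[0,0,-0.3],[0,0,0],130],[[0,0,-0.3],[0,0,0],130],[[0,0,-0.3],[0,0,0],130]]'
```

```text
t: 23.65
position: [0.4279, -0.3162, 0.0003]
eef_rot: [0.447, 3.109, -0.001]
force: [-0.4, -0.4, 0.0]
finger_gap: 0.0434
```

```bash
python3 -m jog '[[[0,0,-0.1],[0,0,0],130],[[0,0,-0.2],[0,0,0],130],[[0,0,-0.2],[0,0,0],160],[[0,0,-0.2],[0,0,0],255],[[0,0,-0.2],[0,0,0],255],[[0,0,-0.2],[0,0,0],255],[[0,0,-0.2],[0,0,0],255],[[0,0,-0.2],[0,0,0],255],[[0,0,-0.2],[0,0,0],255],[[0,0,-0.2],[0,0,0],255]]'
```

```text
t: 24.9
position: [0.428, -0.3162, -0.0017]
eef_rot: [0.447, 3.109, -0.001]
force: [-0.4, 0.5, 0.0]
finger_gap: -0.0002
```

```bash
python3 -m jog '[[[0,0,0.1],[0,0,0],130],[[0,0,0.1],[0,0,0],130],[[0,0,0.1],[0,0,0],130],[[0,0,0.1],[0,0,0],130],[[0,0,0],[0,0,0],130],[[0,0,-0.2],[0,0,0],130],[[0,0,-0.5],[0,0,0],130],[[0,0,-0.7],[0,0,0],130],[[0,0,-0.9],[0,0,0],130],[[0,0,-0.9],[0,0,0],130]]'
python3 - <<'E'
from h import *
import pickle
w=cam("wrist");pickle.dump(w,open("w9.pkl","wb"))
g=w["frame"].astype(int); print(proj(w,[.4276,-.316,.009]),proj(w,[.395,-.307,.009]))
m=((g.max(2)-g.min(2))<40)
for v in range(60,260,12):
    x=np.where(m[v,280:345])[0]+280; print(v,(x.min(),x.max(),len(x)) if len(x) else None)
print(manip.sense()["force"])
E
```

```text
t: 26.15
position: [0.4278, -0.316, -0.0109]
eef_rot: [0.447, 3.11, -0.001]
force: [0.0, 0.1, 0.1]
finger_gap: 0.0434
[320.1798441  254.37601829] [319.13043381 191.04513277]
60 None
72 None
84 None
96 None
108 None
120 None
132 None
144 None
156 None
168 None
180 None
192 (np.int64(315), np.int64(330), 16)
204 (np.int64(314), np.int64(331), 18)
216 (np.int64(314), np.int64(331), 18)
228 (np.int64(314), np.int64(331), 18)
240 (np.int64(314), np.int64(330), 17)
252 (np.int64(314), np.int64(330), 17)
[-0.41743027 -0.21030823 -0.44538669]
```

```bash
python3 -m jog '[[[0,0.1,-0.05],[0,0,0],130],[[0,0.1,-0.1],[0,0,0],130],[[0,0.1,-0.15],[0,0,0],130],[[0,0.1,-0.2],[0,0,0],130],[[0,0.1,-0.25],[0,0,0],130],[[0,0.1,-0.3],[0,0,0],130],[[0,0.1,-0.35],[0,0,0],130],[[0,0.1,-0.4],[0,0,0],130],[[0,0.1,-0.4],[0,0,0],130],[[0,0.1,-0.4],[0,0,0],130]]'
```

```text
t: 27.45
position: [0.4279, -0.3151, -0.013]
eef_rot: [0.447, 3.109, -0.001]
force: [-5.7, 4.3, 23.0]
finger_gap: 0.0428
```

```bash
python3 -m jog '[[[0,0,0.1],[0,0,0],130],[[0,0,0.15],[0,0,0],130],[[0,0,0.15],[0,0,0],255],[[0,0,0.15],[0,0,0],255],[[0,0,0.15],[0,0,0],255],[[0,0,0.15],[0,0,0],255],[[0,0,0.15],[0,0,0],255],[[0,0,0.15],[0,0,0],255],[[0,0,0.15],[0,0,0],255],[[0,0,0.15],[0,0,0],255]]'
```

```text
t: 28.7
position: [0.428, -0.3152, -0.0115]
eef_rot: [0.447, 3.109, -0.001]
force: [-0.8, 0.4, -1.2]
finger_gap: 0.0087
```

```bash
python3 -m jog '[[[0,0,1],[0,0,0],255],[[0,0,4],[0,0,0],255],[[0,0,8],[0,0,0],255],[[0,2,12],[0,0,0],255],[[0.5,6,16],[0,0,0],255],[[1,11,19],[0,0,0],255],[[1.5,16,20],[0,0,0],255],[[2,21,20],[0,0,0],255],[[2.5,25,20],[0,0,0],255],[[2.5,27,20],[0,0,0],255]]'
python3 - <<'E'
from h import *
import pickle
w=cam("wrist");pickle.dump(w,open("w10.pkl","wb"))
x,y,z=axes(-15.8); L=np.array([.591,.132,.1]); tgt(L+.124*z-.0588*x,-15.8,25)
g=w["frame"].astype(int);m=((g.max(2)-g.min(2))<40)
st=manip.sense();p=st["position"];Rc=R.from_rotvec(st["eef_rot"]).as_matrix()
print("pred teeth,shank px",proj(w,p+Rc@[-.0588-.004,0,-.016]),proj(w,p+Rc@[.033,0,-.016]))
for v in range(150,330,8):
    x=np.where(m[v,285:360])[0]+285; print(v,(int(x.min()),int(x.max()),len(x)) if len(x) else None,g[v,322].tolist())
E
```

```text
t: 29.95
position: [0.4529, -0.0433, 0.1893]
eef_rot: [0.444, 3.109, -0.001]
force: [-0.5, -0.4, -1.0]
finger_gap: 0.0085
t 30.0 pos [ 0.4527 -0.0422  0.1892] shift [ 3.66 20.3  -0.16] turn [ -6.91 -23.97   0.45] gap 0.0085 F [-0.4  0.3 -0.6]
pred teeth,shank px [321.60273332 349.4609399 ] [322.03350454 190.30256897]
150 (348, 359, 12) [164, 136, 96]
158 (338, 359, 22) [164, 135, 95]
166 (333, 359, 27) [173, 143, 98]
174 (331, 347, 17) [168, 136, 96]
182 (331, 344, 14) [196, 161, 113]
190 (334, 342, 9) [250, 218, 152]
198 (311, 344, 23) [103, 87, 79]
206 (311, 327, 17) [102, 92, 78]
214 (311, 327, 17) [103, 89, 79]
222 (311, 327, 17) [103, 89, 83]
230 (297, 333, 27) [101, 89, 77]
238 (293, 330, 24) [90, 79, 74]
246 (292, 331, 28) [87, 81, 68]
254 (288, 332, 34) [87, 78, 72]
262 (285, 359, 62) [83, 76, 69]
270 (285, 359, 67) [79, 75, 65]
278 (285, 359, 59) [79, 70, 65]
286 (285, 359, 55) [72, 69, 65]
294 (285, 359, 64) [71, 68, 63]
302 (285, 359, 63) [73, 72, 68]
310 (285, 359, 64) [77, 74, 68]
318 (285, 359, 65) [77, 76, 73]
326 (285, 359, 60) [128, 121, 114]
```

```bash
python3 -m jog '[[[0.5,3,0],[0,0,0],255],[[1,7,0],[-1.2,-4,0.1],255],[[1.6,11,0],[-2.4,-8,0.2],255],[[2.4,15,0],[-3.6,-12.5,0.25],255],[[3,18,0],[-4.8,-17,0.3],255],[[3.5,20,-0.1],[-6,-21,0.4],255],[[3.66,20.3,-0.16],[-6.9,-24,0.45],255],[[3.66,20.3,-0.16],[-6.9,-24,0.45],255],[[3.66,20.3,-0.16],[-6.9,-24,0.45],255],[[3.66,20.3,-0.16],[-6.9,-24,0.45],255]]'
python3 - <<'E'
from h import *
import pickle
w=cam("wrist");s=cam("scene");t=cam("top");pickle.dump((w,s,t),open("w11.pkl","wb"))
x,y,z=axes(-15.8); L=np.array([.591,.132,.1]); tgt(L+.084*z-.0588*x,-15.8,25)
st=manip.sense();p=st["position"];Rc=R.from_rotvec(st["eef_rot"]).as_matrix()
for n,d in(("w",w),("s",s),("t",t)):
    print(n,"teeth",proj(d,p+Rc@[-.0588,0,-.016]).round(1),"tips",proj(d,p+Rc@[-.0628,0,-.016]).round(1),"shank end",proj(d,p+Rc@[.033,0,-.016]).round(1),"lens",proj(d,L).round(1))
    for k in("iron_6_centre","camera_head"): print(k,[(np.round(o["bbox"],1).tolist(),round(o["confidence"],2)) for o in manip.search_frame(dict(w="wrist",s="scene",t="top")[n],k)][:2])
E
```

```text
t: 31.25
position: [0.4898, 0.1602, 0.188]
eef_rot: [0.374, 2.682, -0.082]
force: [-0.2, -0.4, 0.1]
finger_gap: 0.0088
t 31.4 pos [0.4896 0.1603 0.1878] shift [ 1.6  -0.42 -3.65] turn [-0.02  0.03  0.05] gap 0.0082 F [ 0.1  0.6 -1.5]
w teeth [320.3 343.2] tips [320.3 348.8] shank end [320.3 189.7] lens [320.  249.4]
iron_6_centre [([307.4, 192.4, 333.2, 351.9], 0.66)]
camera_head []
s teeth [262.1 132.4] tips [263.4 131.4] shank end [230.2 155.7] lens [286.6 174.6]
iron_6_centre [([227.3, 129.1, 262.1, 155.9], 0.56)]
camera_head [([279.0, 171.3, 306.3, 199.1], 0.9), ([337.7, 283.7, 355.0, 310.8], 0.63)]
t teeth [207.9 191.2] tips [208.2 189.6] shank end [202.2 227.1] lens [227.4 174.8]
iron_6_centre [([201.1, 189.2, 211.3, 214.1], 0.47)]
camera_head [([217.9, 156.3, 247.0, 183.8], 0.91)]
```

Run:
```python
from h import *
import pickle
w,s,t=pickle.load(open("w11.pkl","rb"))
g=w["frame"].astype(int); print("wrist col 320 rows 184-200",[g[v,316:325].mean(0).round().astype(int).tolist() for v in range(186,202,2)])
print("rows 336-360",[(v,g[v,312:330].mean(0).round().astype(int).tolist()) for v in range(336,362,2)])
for n,d,(u,v) in(("s",s,(287,175)),("t",t,(227,175))):
    print(n); G=cv2.cvtColor(d["frame"],cv2.COLOR_RGB2GRAY)
    print(G[v-14:v+15,u-16:u+17:1][::1])  if n=="s" else print(G[v-14:v+14,u-14:u+16])
```

```text
wrist col 320 rows 184-200 [[228, 224, 209], [221, 217, 200], [190, 183, 167], [107, 96, 83], [117, 108, 95], [123, 113, 100], [124, 114, 102], [123, 114, 102]]
rows 336-360 [(336, [142, 137, 130]), (338, [142, 137, 130]), (340, [144, 139, 131]), (342, [136, 131, 126]), (344, [168, 160, 148]), (346, [151, 144, 137]), (348, [139, 132, 123]), (350, [127, 119, 105]), (352, [106, 96, 84]), (354, [54, 42, 30]), (356, [61, 50, 38]), (358, [64, 53, 40]), (360, [60, 49, 40])]
s
[[ 36  38  39  39  40  40  42  44  44  46  46  45  47  45  45  45  45  45
   48  49  50  50  50  49  48  49  49  48  48  49  50  50  50]
 [ 35  37  38  39  39  38  40  43  43  45  44  44  45  44  43  44  44  45
   48  48  49  51  50  49  48  49  49  48  48  48  50  50  51]
 [ 33  35  36  37  37  37  39  40  41  43  43  42  42  42  42  44  43  45
   47  48  49  51  49  50  49  48  50  49  49  49  49  50  49]
 [ 33  33  34  35  35  36  36  38  40  40  41  40  40  42  43  43  43  44
   45  47  47  49  50  49  48  48  48  47  48  48  48  48  48]
 [ 31  32  33  32  33  34  34  36  38  38  38  39  40  41  41  43  42  43
   
[... 6151 characters left out ...]
254 255 255 255 204 200
  203 203 207 203 200 209 182 168 208 206 200 156]
 [186 184 186 221 255 208 114 133 217 255 255 253 254 254 255 255 193 194
  197 203 205 203 206 206 206 203 211 210 212 208]
 [184 185 188 229 255 255 238 153 255 255 255 254 254 254 254 255 255 255
  255 193 197 202 210 207 207 208 210 204 211 210]
 [196 191 196 200 194 170 229 255 255 255 255 255 255 255 254 254 255 255
  255 255 255 194 198 199 201 207 206 201 211 206]
 [189 192 190 194 182 180 196 218 191 195 245 255 255 255 255 255 255 255
  255 255 255 255 255 255 196 206 200 203 206 204]
 [194 193 198 197 195 195 194 192 176 177 182 172 147 219 255 255 255 255
  255 255 255 255 255 255 255 195 196 202 203 201]]
```

Run:
```python
from h import *
import pickle
w,s,t=pickle.load(open("w11.pkl","rb"))
st=manip.sense();p=st["position"];Rc=R.from_rotvec(st["eef_rot"]).as_matrix()
for z in(-.0205,-.016,-.0115): print(z,proj(w,p+Rc@[.0332,0,z])[1].round(1),proj(w,p+Rc@[-.0628,0,z])[1].round(1))
o,r=ray(w,320,191.5);o=Rc.T@(o-p);r=Rc.T@r
for z in(-.0205,-.0115): print("shank end x",(o+r*(z-o[2])/r[2])[0])
o,r=ray(w,320,352.5);o=Rc.T@(o-p);r=Rc.T@r
for z in(-.0205,-.016,-.0115): print("tip x",(o+r*(z-o[2])/r[2])[0])
# iron lateral & angle in wrist: shank centre vs expected at two rows
g=w["frame"].astype(int)
for v in(198,206,214,222): 
    x=np.where(g[v,295:345].sum(1)<390)[0]+295; print(v,x.min(),x.max())
x,y,z=axes(-15.8); L=np.array([.5905,.1325,.1]); tgt(L+.084*z-.0598*x,-15.8,25); print((x).round(3))
```

```text
-0.0205 190.3 353.4
-0.016 188.5 348.1
-0.0115 186.7 343.1
shank end x 0.03261687772707073
shank end x 0.03061955936168289
tip x -0.06216592980911935
tip x -0.06589605229261179
tip x -0.06962617477610424
198 295 344
206 296 344
214 295 337
222 310 331
t 31.7 pos [0.4893 0.1607 0.1876] shift [ 1.49 -0.38 -3.67] turn [-0.01  0.02  0.  ] gap 0.0087 F [-0.5  0.8 -1.2]
[ 0.872 -0.247  0.423]
```

```bash
python3 -m jog '[[[0.3,-0.08,-0.7],[0,0,0],255],[[0.6,-0.15,-1.5],[0,0,0],255],[[0.9,-0.23,-2.3],[0,0,0],255],[[1.2,-0.3,-3],[0,0,0],255],[[1.4,-0.36,-3.5],[0,0,0],255],[[1.5,-0.38,-3.67],[0,0,0],255],[[1.5,-0.38,-3.67],[0,0,0],255],[[1.5,-0.38,-3.67],[0,0,0],255],[[1.5,-0.38,-3.67],[0,0,0],255],[[1.5,-0.38,-3.67],[0,0,0],255]]'
python3 - <<'E'
from h import *
s=cam("scene");t=cam("top")
x,y,z=axes(-15.8); L=np.array([.5905,.1325,.1]); tgt(L+.084*z-.0597*x,-15.8,25)
V=L+.1*z; print("view",V)
for n,d in(("scene",s),("top",t)):
    A,B=proj(d,V+.004*x),proj(d,V-.092*x); print(n,"want tip",A.round(1),"shank",B.round(1))
    for o in manip.outline_of(n,"iron_6_centre")[:2]:
        q=np.argwhere(o["mask"])[:,::-1]; print("  seen",o["bbox"],round(o["confidence"],2),"dir",cv2.fitLine(q.astype(np.float32),2,0,.01,.01).ravel().round(3),"want dir",((A-B)/np.linalg.norm(A-B)).round(3))
    for k in("cap_knob","spool_navy_centre","beeswax_centre","iron_2_centre"): print("  ",k,[np.round(o["bbox"]).tolist() for o in manip.search_frame(n,k)][:2])
E
```

```text
t: 32.95
position: [0.5043, 0.1569, 0.1511]
eef_rot: [0.372, 2.682, -0.082]
force: [-0.6, 1.1, -1.3]
finger_gap: 0.0086
t 33.05 pos [0.5043 0.1569 0.151 ] shift [-0.   -0.   -0.01] turn [-0.01  0.03 -0.  ] gap 0.0083 F [-0.4 -0.4  0.1]
view [0.54983491 0.14400706 0.19063078]
scene want tip [270.4 144.3] shank [238.1 168.2]
  seen [236.3, 143.0, 268.0, 170.3] 0.48 dir [  0.803  -0.596 256.453 154.321] want dir [ 0.803 -0.596]
  seen [243.3, 208.7, 255.9, 234.6] 0.42 dir [1.48000e-01 9.89000e-01 2.48418e+02 2.19169e+02] want dir [ 0.803 -0.596]
   cap_knob [[275.0, 213.0, 296.0, 236.0]]
   spool_navy_centre [[243.0, 208.0, 256.0, 233.0]]
   beeswax_centre [[341.0, 238.0, 353.0, 255.0]]
   iron_2_centre [[339.0, 282.0, 359.0, 312.0], [275.0, 213.0, 296.0, 233.0]]
top want tip [214.  184.8] shank [208. 221.]
   cap_knob [[270.0, 214.0, 289.0, 231.0]]
   spool_navy_centre []
   beeswax_centre [[308.0, 182.0, 322.0, 193.0], [206.0, 187.0, 216.0, 206.0]]
   iron_2_centre [[209.0, 185.0, 217.0, 207.0]]
```

Run:
```python
from h import *
s=cam("scene");t=cam("top");x,y,z=axes(-15.8); L=np.array([.5905,.1325,.1]);V=L+.1*z
for n,d in(("scene",s),("top",t)):
    for lo,hi in((-14,12),(-100,-84)):
        print(n,[(k,d["frame"][tuple(proj(d,V+k/1000*x+.002*z).round().astype(int)[::-1])].tolist()) for k in range(lo,hi,2)])
```

```text
scene [(-14, [146, 135, 126]), (-12, [148, 138, 128]), (-10, [148, 138, 129]), (-8, [151, 140, 131]), (-6, [176, 164, 150]), (-4, [176, 164, 150]), (-2, [199, 185, 165]), (0, [197, 182, 163]), (2, [180, 165, 147]), (4, [134, 121, 106]), (6, [76, 46, 29]), (8, [76, 46, 29]), (10, [91, 52, 25])]
scene [(-100, [46, 46, 44]), (-98, [47, 46, 45]), (-96, [47, 46, 45]), (-94, [53, 53, 50]), (-92, [74, 70, 66]), (-90, [83, 78, 74]), (-88, [87, 82, 77]), (-86, [86, 80, 77])]
top [(-14, [120, 107, 102]), (-12, [115, 105, 102]), (-10, [122, 110, 109]), (-8, [122, 110, 109]), (-6, [121, 112, 104]), (-4, [139, 126, 117]), (-2, [222, 198, 172]), (0, [222, 198, 172]), (2, [216, 171, 121]), (4, [196, 152, 100]), (6, [230, 174, 98]), (8, [241, 192, 113]), (10, [241, 192, 113])]
top [(-100, [97, 57, 47]), (-98, [97, 57, 47]), (-96, [32, 37, 44]), (-94, [45, 42, 41]), (-92, [67, 56, 39]), (-90, [67, 56, 39]), (-88, [62, 59, 55]), (-86, [70, 60, 57])]
```

```bash
python3 -c "
from workcell import manip
print(manip.sense()['finger_gap'],manip.hand_in())"
```

```text
the job is handed in; nothing more can be done
0.008750280899274081 None
```

The job is handed in at about 33 s of the 51 s. The cap is on its post and released. The arm is still holding the six-tooth iron in front of the lens.

**Last checks:**
- **Cap:** in the scene view it sits within about 1 px of where an upright, seated cap should be. It was pressed down to about 10 N before I let go.
- **Iron:** in the scene view the teeth end about 4 mm past the view point and the shank end about 92 mm short of it, as intended. The image direction and tool orientation match what was wanted. The grip reads 8.7 mm on the 10 mm shank; the fingers also read about 1 mm low on the cap's knob.
- **Other things:** the spool, beeswax and two-tooth iron were found where they started in the scene view. In the top view the spool was not detected, and the two-tooth iron detection landed on the held iron.

**What failed or disagreed:**
- **Fingertip position:** the fingertips are about 13 mm behind the reported TCP, not 19 mm ahead of it as stated. Because of this I closed on nothing twice at the cap and once above the iron. I settled it from the pictures and by touching the bench at about 23 N.
- **Lens position:** the separate camera estimates differed by 2–5 mm. The teeth should be within about 2 mm of the view point, judged only from the pictures.

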